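# Clean a specimen carrier, space the ceramic tile to its centre and hold it pressed

## Robot

A 7-joint arm with a two-finger parallel gripper is mounted at the origin on the work surface. World frame = base frame: x ahead of the robot, y to its left, z up, the work surface at z = 0. Lengths are in m, angles in rad, forces in N, time in s.
With the tool pointing down it reaches from about 0.4 to 0.75 m from the base axis. Payload 19.5 kg.
Tool frame: the origin (TCP) lies at the very end of the fingers, on their centre line; the grasp point (between the pads) lies 19 mm behind it; z points along the fingers, y is the line along which they close (so a half turn about z gives the same grasp; the last joint's range is limited). The gripper opens to 85 mm and grips with 20 to 120 N. Pads are 22 mm wide; open, the fingers measure 114 mm over their backs; the gripper's body (76 mm by 85 mm) begins 54 mm behind the grasp point. The pads swing forward as they close: fully open they stand 13 mm farther back than shut.
Start: joints at [-0.042, 0.707, -0.028, 1.485, 0.022, 0.951, -0.075], TCP at [0.575, 0, 0.231] pointing down, gripper open.
Joint ranges: [-2.71, 2.71], [-0.32, 2.16], [-1.57, 1.52], [0, 2.45], [-1.46, 4.6], [0, 2.02], [-2.83, 2.83]. Speed limits (rad/s): [1.89, 1.89, 2.57, 2.57, 3.01, 3.01, 3.01].

## Interface

Orientations are given as a 3x3 rotation matrix whose columns are the frame's x, y, z axes.
In Python, from workcell import ctrl, viewer gives the robot as it stands.
- The arm moves only by the tool servo_tool, never from a script. Its argument "steps" is one flat list of numbers, 7 for each row, row after row: the shift along the tool's x, y, z in cm, then the turn, a rotation vector about the tool's x, y, z in degrees, then the gripper command: -1 is fully open, 1 is shut, values between are in proportion. A call has 1 to 8 rows; each row is the pose to reach, as a shift and turn from the pose commanded when the call began, along the tool's axes at that moment; what a row does not reach only later rows make up. A row lasts 1/10 s, in which the tool goes at most 50 mm and 8.59 degrees, less where a joint would pass 70% of its speed; a pose out of reach is approached as far as the arm can. A call with a gripper value outside its range is refused whole. The fingers move at their own pace and stop on an object; "newtons" is the grip in N (left out, the last holds). Time passes only in rows, so rows that repeat a pose let the fingers close. It gives the time, the measured TCP pose, the force, the opening and the grip force at its end, in the units of the state.
- ctrl.sense(): the state, without advancing time (a new reading comes with each control period).
- viewer.snapshot(name): name is "scene" or "side" or "wrist"; returns a dict with "image" (384x512x3 uint8, red, green, blue), "z_map" (384x512 float32, m along the optical axis (not along the pixel's ray), 0 where there is no reading), "intrinsics" (3x3 intrinsics, pixels), "rvec" (rotation vector, rad) and "tvec" (3), from world to camera coordinates, as OpenCV has them. Camera axes: x right, y down, z forward; pixel columns grow to the right and rows downward; lengths in m; the calibration is good to about 2 mm. A picture is of the moment at which its call begins.
- ctrl.finish_job(): hands the job in; it is judged then, once.
The state is a dict: "time": time; "joint_positions": joint angles; "dq": joint speeds; "joint_efforts": joint torques, N m; "position": TCP position; "tcp_rot": TCP orientation; "ft_force": force on the tool from outside, world axes, zero at the start; "wrist_torque": the same for the moment, N m; "gripper_width": opening from 0.0 (shut) to 1.0 (fully open); "gripper_force": force on a finger pad.
Only numpy, scipy, OpenCV 4.12 (cv2) and the standard library are available. Lean on these libraries where they do the work, as an engineer would, in place of code of your own. Each camera call takes 0.05 s, during which the arm holds its last target. There are 200 camera calls.

## Task

First, holding the scraper block, wipe the three ceramic chips along the front strip of the specimen carrier into the chip tray at its left end, and stand the scraper block back on the bench. Then slide the spacer bar, standing on its long edge, between the tile and the locating pins on the side where the gap is wide enough for it, without shoving the tile aside, until it lies alongside the tile with its far end close to the rear stop; push the tile from its other side, between the two pins there, until tile, spacer and pins are tight together so that the tile sits square and centred, and finish while still holding it pressed firmly like that. Leave everything else on the bench where it is.

Things in the scene. Friction and masses are not known exactly. Their poses are not given: they have to be found in the camera images.
- carrier: Specimen carrier fixed on the bench: an aluminium plate 230 x 230 mm, 14 mm thick; origin under the plate's centre on the bench, z up, x towards the rear stop (away from the robot), y to its left. The plate's front strip, x from -115 to about -25 mm, is free but for the chips. Tray, bay and stop do not move relative to it.
- bay (a point): Centre of the tile's place, on the plate's top midway between four fixed locating pins; at x = 32, y = 0, z = 14 mm of the carrier, same axes. The pins, 12 mm diameter and 15 mm high, stand 45 mm before and behind it (x) and 50 mm to each side (y): 88 mm free between left and right pins, 78 mm free between the front and rear pin of a side.
- stop (a point): Middle of the rear stop's front face, at x = 90, y = 0, z = 21.5 mm of the carrier, same axes: a fixed bar across the plate, 160 mm long (y), 15 mm high above the plate, 15 mm thick.
- tray (a point): Centre of the inner floor (2 mm above the bench) of the chip tray: a shallow steel tray 110 (x) x 86 (y) mm, walls 2 mm thick and 11 mm high, lower than the plate, standing at the left (+y) end of the front strip with its near wall 2 mm from the plate's edge, centred at x = -65, y = 160 mm of the carrier; axes as the carrier's.
- tile_mid (a point): Centre of the ceramic tile: 110 (its x) x 60 (its y) x 15 mm high, lying loose on the plate between the pins, about 0.24 kg, its rear end 2 to 6 mm short of the rear stop. It lies 7 to 10 mm off the middle, to the left or to the right, nearly square to the carrier, so that one gap between tile and pins is 21 to 24 mm and the other only 4 to 7 mm.
- spacer_mid (a point): Centre of the spacer bar: a plain aluminium bar 110 (its x) x 14 (its y) x 55 mm high, about 0.2 kg, standing on its long edge on the bench, to the left or right of the carrier. Its 14 mm is half of the tile's side play: with it between pins and tile, both pressed against it, the tile is centred.
- scraper_mid (a point): Centre of the scraper block, 31 mm above its foot: a steel foot 76 (its x) x 20 (its y) x 14 mm high with a grey plastic grip 52 x 24 mm above it, 62 mm high in all, about 0.18 kg, standing on its foot on the bench on the side of the carrier where the spacer is not.
- chip1_mid (a point): Centre of a loose chip of broken ceramic, about 24 x 18 x 9 mm, lying on the carrier's front strip (x from -82 to -56 mm, y from -70 to +70 mm of the carrier).
- chip2_mid (a point): A second such chip.
- chip3_mid (a point): A third such chip.
- jar: Bystander: amber jar, 56 mm diameter, 75 mm high; origin under its centre.
- dish: Bystander: closed glass dish, 90 mm diameter, 14 mm high; origin under its centre.
- slidebox: Bystander: plastic slide box 85 x 60 x 33 mm; origin under its centre.
- gauge: Bystander: a shorter, thicker aluminium block 100 x 30 x 25 mm lying flat; origin under its centre.
- loupe: Bystander: loupe, 42 mm diameter, 36 mm high; origin under its centre.
- beaker: Bystander: glass beaker, 68 mm diameter, 80 mm high; origin under its centre.
Things that resemble listed ones, but are neither listed nor needed, are in the scene too. What is shaped like the part that bears spacer_mid but blue or red is not meant.

How it is judged:
By the outcome, as a careful person would: the job done as asked, in the order asked, and still so for the second after the job is handed in, while the arm keeps its last pose, push and grip.
It also fails if it takes over 72 s, if anything falls off the work surface, if the arm or the gripper's body presses on something with over 40 N, if the wrist force passes 120 N, or if a joint passes its speed limit or range.

## Working session

There is one attempt and no reset: what is moved stays moved. The work goes in short steps, Python scripts to look and compute and a tool call to move; the robot and the scene stay as the last step left them, time stands still between calls to the robot, and variables do not carry over. Pictures are saved under pics/ and viewed, at most 10 in all, crops included, and the job is handed in when it is done.

Besides the shell and the picture viewer there is one more tool, called after "Emit:" as a command line: name --argument value ..., lists and objects as JSON in quotes. servo_tool: Moves the arm, as the interface text tells. Its arguments: {"type":"object","properties":{"steps":{"type":"array"},"newtons":{"type":"number"}},"required":["steps"]}

```bash
mkdir -p pics; ls; cat > h.py <<'E'
import numpy as np, cv2
from workcell import ctrl, viewer
def snap(n):
    s=viewer.snapshot(n); s['R']=cv2.Rodrigues(np.array(s['rvec'],float))[0]; s['t']=np.array(s['tvec'],float).reshape(3); s['K']=np.array(s['intrinsics']); return s
def save(s,f,box=None,scale=1):
    im=cv2.cvtColor(s['image'],cv2.COLOR_RGB2BGR)
    if box: im=im[box[1]:box[3],box[0]:box[2]]
    cv2.imwrite(f,cv2.resize(im,None,fx=scale,fy=scale,interpolation=cv2.INTER_CUBIC))
def cloud(s):
    z=s['z_map']; v,u=np.mgrid[:z.shape[0],:z.shape[1]]
    p=np.stack([u,v,np.ones_like(u)],-1)@np.linalg.inv(s['K']).T*z[...,None]
    return (p-s['t'])@s['R']   # world, HxWx3
def ray(s,uv,h):
    d=np.linalg.inv(s['K'])@np.array([uv[0],uv[1],1.]); d=s['R'].T@d; c=-s['R'].T@s['t']
    return c+d*(h-c[2])/d[2]
def proj(s,P):
    q=s['K']@(s['R']@np.array(P,float)+s['t']); return q[:2]/q[2]
E
python3 - <<'E'
from h import *
a=snap('scene');b=snap('side');c=snap('wrist')
for n,s in zip('abc',(a,b,c)): np.savez('s_'+n,**s); print(n,-s['R'].T@s['t'],s['R'][2],s['K'][0])
im=np.hstack([a['image'],b['image']]); 
save(a,'pics/a.png',scale=1.56); save(b,'pics/b.png',scale=1.56)
print(ctrl.sense())
E
```

```text
pics
a [1.66104203 0.50994804 0.87410263] [-0.75496993 -0.34469388 -0.55785889] [403.15453825   0.         251.55720802]
b [0.11880048 0.82768119 1.12661856] [ 0.3178741  -0.57058258 -0.75722624] [406.51130802   0.         258.34648186]
c [0.57548636 0.08392466 0.37404195] [-0.0010912  -0.32524533 -0.94562904] [318.84223215   0.         256.64716059]
{'time': 0.15, 'joint_positions': array([-0.04172111,  0.70692578, -0.02760234,  1.4848873 ,  0.02202824,
        0.95088558, -0.07550133]), 'dq': array([ 0.00239021, -0.00292234,  0.00029894, -0.00161761, -0.00082845,
       -0.00152431,  0.00036368]), 'joint_efforts': array([-2.72933512e-04, -8.83303356e+01,  1.23416293e+00, -2.36189121e+01,
        1.69090542e-02,  5.40951354e-03,  2.67545431e-05]), 'position': array([5.74806943e-01, 4.85860044e-07, 2.30955680e-01]), 'tcp_rot': array([[-2.31764057e-05,  9.99999679e-01, -8.01243975e-04],
       [ 9.99999998e-01,  2.31340278e-05, -5.28993816e-05],
       [-5.28808286e-05, -8.01245199e-04, -9.99999678e-01]]), 'ft_force': array([ 0.86626731,  0.53766265, -0.00394651]), 'wrist_torque': array([ 0.01491057, -0.00349961, -0.05846547]), 'gripper_force': 0.0, 'gripper_width': 1.0028093378470158}
```

View pics/a.png

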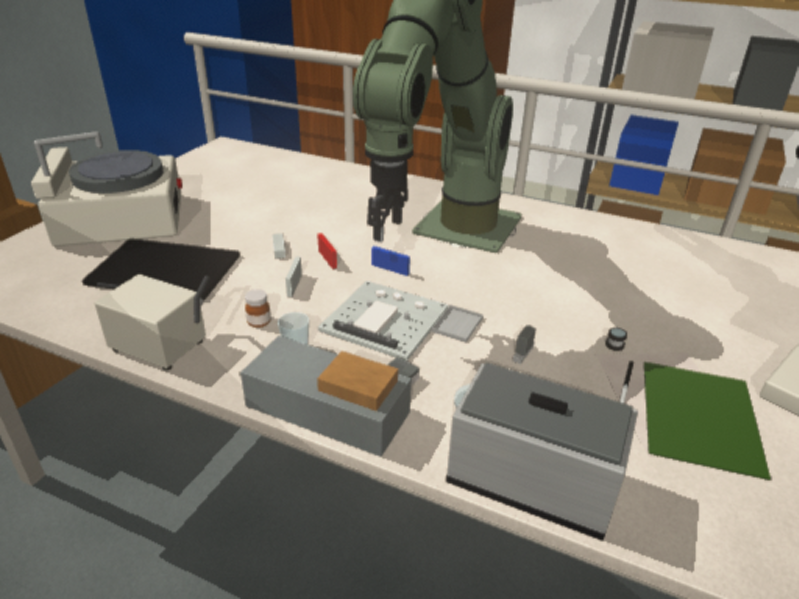

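View pics/b.png

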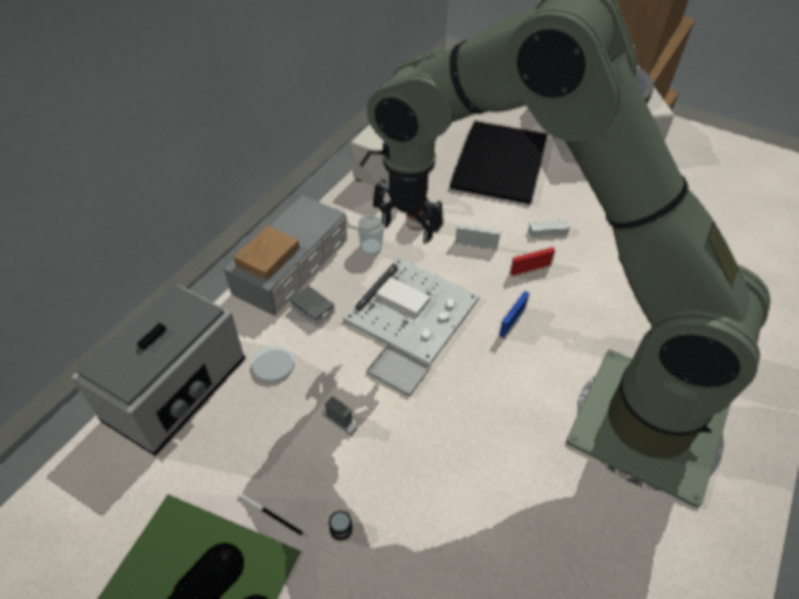

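Scene view (1.56x): tile (378,318), chips (380,293), (398,295), (420,305), tray (460,322), scraper (525,340). Candidates for the spacer are the grey standing bar (293,277), the red bar (327,250), the blue bar (390,260) and the flat gauge (279,245). I choose the grey standing bar. Side view: the spacer is at (478,238), gauge (548,229), scraper (340,412).

```bash
python3 - <<'E'
from h import *
for n in 'ba':
    s=dict(np.load(f's_{n}.npz')); P=cloud(s); hsv=cv2.cvtColor(s['image'],cv2.COLOR_RGB2HSV)
    def comp(lo,hi,name,minA=15,box=(0.35,0.9,-0.4,0.45)):
        m=((P[...,2]>lo)&(P[...,2]<hi)&(P[...,0]>box[0])&(P[...,0]<box[1])&(P[...,1]>box[2])&(P[...,1]<box[3])&(s['z_map']>0)).astype(np.uint8)
        k,l,st,c=cv2.connectedComponentsWithStats(m)
        for i in range(1,k):
            if st[i,4]<minA: continue
            q=P[l==i]; r=cv2.minAreaRect((q[:,:2]*1000).astype(np.float32))
            print(n,name,'px',c[i].round(),'n',st[i,4],'rect',np.round(r[0]),np.round(r[1]),round(r[2],1),'z',np.percentile(q[:,2],[5,50,95]).round(3),'hsv',np.median(hsv[l==i],0))
    comp(0.008,0.018,'plate',300); comp(0.024,0.034,'tile/pins/stop/gauge',10); comp(0.045,0.066,'spacer/scraper',15)
    comp(0.019,0.0255,'chips',5)
s=dict(np.load('s_b.npz'));save(s,'pics/b2.png',(210,130,330,280),4)
E
```

```text
b plate px [266. 201.] n 2366 rect [562.  30.] [313. 232.] 88.4 z [0.009 0.013 0.016] hsv [ 51.   9. 185.]
b plate px [175. 233.] n 469 rect [737. 281.] [88. 89.] 11.0 z [0.009 0.013 0.016] hsv [ 80.  14. 164.]
b tile/pins/stop/gauge px [238. 115.] n 18 rect [ 877. -331.] [43. 13.] 4.0 z [0.026 0.03  0.033] hsv [ 26.  21. 107.]
b tile/pins/stop/gauge px [263. 141.] n 13 rect [ 705. -249.] [ 8. 35.] 78.5 z [0.024 0.029 0.033] hsv [ 15.  29. 112.]
b tile/pins/stop/gauge px [237. 148.] n 12 rect [ 770. -158.] [31.  8.] 31.7 z [0.028 0.031 0.033] hsv [ 75.   10.5 131. ]
b tile/pins/stop/gauge px [197. 188.] n 450 rect [777.  49.] [302. 169.] 74.7 z [0.025 0.03  0.033] hsv [60.  9. 91.]
b tile/pins/stop/gauge px [306. 153.] n 48 rect [ 528. -277.] [107.  12.] 18.0 z [0.025 0.029 0.033] hsv [ 53.  10. 102.]
b tile/pins/stop/gauge px [239. 157.] n 23 rect [ 736. -120.] [53. 19.] 48.6 z [0.025 0.028 0.034] hsv [ 87.  18. 155.]
b tile/pins/stop/gauge px [339. 169.] n 39 rect [ 381. -263.] [91. 12.] 50.5 z [0.025 0.03  0.034] hsv [  0. 200.  87.]
b tile/pins/stop/gauge px [254. 188.] n 507 rec
[... 9414 characters left out ...]
245. 219.] n 9 rect [670.  33.] [21.  4.] 87.9 z [0.02  0.023 0.025] hsv [18. 18. 71.]
a chips px [251. 220.] n 16 rect [662.  57.] [22. 17.] 12.4 z [0.019 0.024 0.025] hsv [20.5 18.  73. ]
a chips px [117. 224.] n 13 rect [ 885. -337.] [ 6. 26.] 89.5 z [0.019 0.021 0.025] hsv [ 22.  41. 112.]
a chips px [334. 224.] n 14 rect [563. 320.] [14. 29.] 27.5 z [0.02  0.022 0.025] hsv [25.5 21.  84. ]
a chips px [267. 238.] n 6 rect [729. 144.] [ 2. 15.] 85.1 z [0.019 0.021 0.024] hsv [ 19.   26.  111.5]
a chips px [261. 260.] n 5 rect [834. 169.] [ 0. 15.] 89.2 z [0.02  0.024 0.025] hsv [25. 23. 78.]
a chips px [254. 272.] n 5 rect [884. 169.] [ 2. 12.] 84.4 z [0.022 0.024 0.025] hsv [30. 17. 75.]
```

View pics/b2.png

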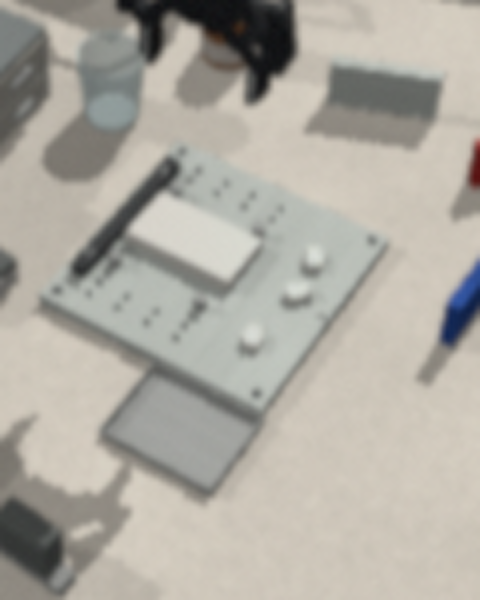

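The crop confirms the choice: grey bar standing at (385,90) of the crop, well clear of the red and blue ones. Three chips lie on the front strip. The scraper is at lower left, with its long axis roughly along x. I'll move over the scraper first.

Emit:
servo_tool --steps '[30, -3.5, 0, 0, 0, -66, -1, 30, -3.5, 0, 0, 0, -66, -1, 30, -3.5, 0, 0, 0, -66, -1, 30, -3.5, 0, 0, 0, -66, -1, 30, -3.5, 0, 0, 0, -66, -1, 30, -3.5, 0, 0, 0, -66, -1, 30, -3.5, 0, 0, 0, -66, -1, 30, -3.5, 0, 0, 0, -66, -1]' --newtons 60

```text
time: 0.95
position: [0.5392, 0.3016, 0.2307]
tcp_rot: [[-0.917, 0.399, -0.001], [0.399, 0.917, 0.0], [0.001, -0.0, -1.0]]
ft_force: [0.2, 0.1, 0.3]
gripper_width: 1.001
gripper_force: 0.0
```

```bash
python3 - <<'E'
from h import *
s=dict(np.load('s_c.npz')); save(s,'pics/c.png',scale=1.56)
P=cloud(s); ok=s['z_map']>0
# carrier yaw from stop & plate; tile top by brightness
hsv=cv2.cvtColor(s['image'],cv2.COLOR_RGB2HSV)
m=((P[...,2]>0.0265)&(P[...,2]<0.033)&ok&(hsv[...,2]>170)).astype(np.uint8)
k,l,st,c=cv2.connectedComponentsWithStats(m)
for i in range(1,k):
    if st[i,4]>20:
        q=P[l==i]; print('hi',c[i].round(),st[i,4],cv2.minAreaRect((q[:,:2]*1000).astype(np.float32)),np.median(hsv[l==i],0))
m=((P[...,2]>0.0265)&(P[...,2]<0.033)&ok&(hsv[...,2]<=170)).astype(np.uint8)
k,l,st,c=cv2.connectedComponentsWithStats(m)
for i in range(1,k):
    if st[i,4]>20:
        q=P[l==i]; print('lo',c[i].round(),st[i,4],cv2.minAreaRect((q[:,:2]*1000).astype(np.float32)),np.median(hsv[l==i],0))
print(ctrl.sense()['position'],ctrl.sense()['tcp_rot'][:,1], ctrl.sense()['joint_positions'].round(2))
E
```

```text
lo [482. 131.] 1629 ((815.2562255859375, 14.785369873046875), (13.205655097961426, 288.3013610839844), 0.12133065611124039) [20.  9. 50.]
lo [437.  58.] 2314 ((754.3411254882812, 108.92481994628906), (60.35564422607422, 89.66461944580078), 78.2847671508789) [90.  8. 63.]
lo [428.  30.] 22 ((740.5296630859375, 133.68080139160156), (3.2514729499816895, 6.90237283706665), 30.831581115722656) [90. 11. 69.]
lo [463.  31.] 35 ((773.6827392578125, 132.40794372558594), (6.642243385314941, 12.076769828796387), 43.669517517089844) [90.  8. 60.]
lo [416.  39.] 23 ((730.2819213867188, 124.74180603027344), (8.925122261047363, 4.160349369049072), 6.987459182739258) [100.   8.  70.]
lo [415.  46.] 36 ((729.28076171875, 119.22820281982422), (14.550928115844727, 6.079011917114258), 30.44023895263672) [90.  7. 70.]
lo [443.  61.] 29 ((760.4096069335938, 105.09037780761719), (7.344501972198486, 11.291839599609375), 51.404449462890625) [100.   8.  62.]
lo [332. 170.] 1903 ((658.804931640625, -14.758544921875), (160.150634765625, 15.701690673828125), 87.93291473388672) [113.  12.  51.]
lo [233. 128.] 96 
[... 924 characters left out ...]
734313964844) [ 98.  23. 111.]
lo [411. 284.] 117 ((770.639404296875, -154.74905395507812), (33.169639587402344, 6.857358455657959), 47.38398742675781) [60.  3. 93.]
lo [341. 346.] 133 ((690.829833984375, -257.8462829589844), (54.37553405761719, 21.426921844482422), 26.746694564819336) [ 8. 20. 64.]
lo [241. 355.] 156 ((548.6854858398438, -270.75347900390625), (66.81134033203125, 12.876191139221191), 8.145648002624512) [75.  5. 57.]
lo [193. 368.] 54 ((486.086669921875, -292.40924072265625), (22.210973739624023, 3.335684299468994), 23.199525833129883) [70.  5. 57.]
[0.53923043 0.30160703 0.23073971] [ 3.98968919e-01  9.16964387e-01 -3.39047985e-04] [-0.42  0.79 -0.32  1.31  0.25  1.09  0.39]
```

View pics/c.png

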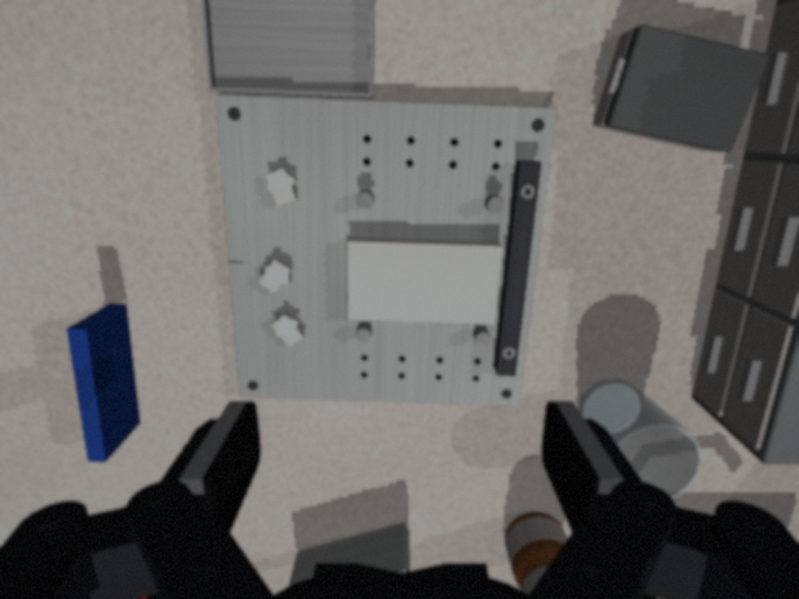

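Wrist view at 1.56x: the tile (425,280) lies right of the middle, so the wide gap is on the left, at y≈215. Pins are at (365,198), (493,200), (365,330) and (482,333), and chips at (281,187), (275,275) and (288,330). By the pins, the bay is at (593.2, -12.0) mm with yaw about -2.2° and the tile is 8.3 mm to the right. Now the scraper from close by.

```bash
cat >> h.py <<'E'
def top(lo,hi,box,minA=40,s=None,show=True):
    s=s or snap('wrist'); P=cloud(s); b=box
    m=((P[...,2]>lo)&(P[...,2]<hi)&(P[...,0]>b[0])&(P[...,0]<b[1])&(P[...,1]>b[2])&(P[...,1]<b[3])&(s['z_map']>0)).astype(np.uint8)
    k,l,st,c=cv2.connectedComponentsWithStats(m)
    for i in range(1,k):
        if st[i,4]<minA: continue
        q=P[l==i]; r=cv2.minAreaRect((q[:,:2]*1000).astype(np.float32))
        print('px',c[i].round(),'n',st[i,4],'rect',np.round(r[0],1),np.round(r[1],1),round(r[2],1),'z',np.percentile(q[:,2],[5,50,95]).round(3))
    return s
E
python3 - <<'E'
from h import *
s=top(0.055,0.068,(0.45,0.65,0.25,0.42)); top(0.008,0.018,(0.45,0.65,0.25,0.42),s=s)
E
```

```text
px [273. 163.] n 1201 rect [539.3 320.4] [24.  52.2] 82.7 z [0.061 0.063 0.064]
px [264. 128.] n 216 rect [508.  324.4] [19.7 12.7] 81.6 z [0.013 0.015 0.016]
```

Emit:
servo_tool --steps '[0.74, 1.73, 4, 0, 0, -8, -1, 0.74, 1.73, 8, 0, 0, -16, -1, 0.74, 1.73, 12, 0, 0, -16, -1, 0.74, 1.73, 16, 0, 0, -16, -1, 0.74, 1.73, 19, 0, 0, -16, -1, 0.74, 1.73, 20.6, 0, 0, -16, -1, 0.74, 1.73, 20.6, 0, 0, -16, 0.5, 0.74, 1.73, 20.6, 0, 0, -16, 1]'

```text
time: 1.8
position: [0.5407, 0.3191, 0.0265]
tcp_rot: [[-0.99, 0.14, 0.001], [0.14, 0.99, 0.001], [-0.001, 0.001, -1.0]]
ft_force: [0.9, 0.5, 0.2]
gripper_width: 0.693
gripper_force: 0.0
```

Emit:
servo_tool --steps '[0, 0, 0, 0, 0, 0, 1, 0, 0, 0, 0, 0, 0, 1, 0, 0, 0, 0, 0, 0, 1, 0, 0, 0, 0, 0, 0, 1, 0, 0, 0, 0, 0, 0, 1]' --newtons 80

```text
time: 2.3
position: [0.5407, 0.3191, 0.0264]
tcp_rot: [[-0.99, 0.139, 0.001], [0.139, 0.99, 0.001], [-0.001, 0.001, -1.0]]
ft_force: [-1.4, -1.1, 9.1]
gripper_width: 0.272
gripper_force: 77.8
```

Emit:
servo_tool --steps '[0, 0, -4, 0, 0, 0, 1, 0, 0, -8, 0, 0, 0, 1, -0.2, -4, -9, 0, 0, -3, 1, -0.3, -9, -9, 0, 0, -5.8, 1, -0.4, -14, -9, 0, 0, -5.8, 1, -0.5, -19, -9, 0, 0, -5.8, 1, -0.6, -24, -9, 0, 0, -5.8, 1, -0.7, -29, -9, 0, 0, -5.8, 1]'

```text
time: 3.1
position: [0.5064, 0.0288, 0.1159]
tcp_rot: [[-0.999, 0.038, 0.001], [0.038, 0.999, -0.0], [-0.001, -0.0, -1.0]]
ft_force: [0.9, -1.0, -1.5]
gripper_width: 0.274
gripper_force: 79.1
```

Emit:
servo_tool --steps '[0.5, -5, 0, 0, 0, 0, 1, 1, -9.5, 0, 0, 0, 0, 1, 1.17, -12.5, 0, 0, 0, 0, 1, 1.17, -13.45, 2, 0, 0, 0, 1, 1.17, -13.45, 4.5, 0, 0, 0, 1, 1.17, -13.45, 5.5, 0, 0, 0, 1, 1.17, -13.45, 5.5, 0, 0, 0, 1]'

```text
time: 3.8
position: [0.4897, -0.1028, 0.0598]
tcp_rot: [[-0.999, 0.038, -0.001], [0.038, 0.999, 0.0], [0.001, 0.0, -1.0]]
ft_force: [0.5, 0.3, -1.0]
gripper_width: 0.269
gripper_force: 79.1
```

```bash
python3 - <<'E'
from h import *
s=snap('wrist'); save(s,'pics/d.png',scale=1.3)
p=ctrl.sense(); print(p['position'],p['tcp_rot'][:,1])
P=cloud(s)
top(0.019,0.0255,(0.45,0.53,-0.1,0.1),30,s=s)
E
```

```text
[ 0.49008003 -0.10279251  0.06062428] [ 3.76506986e-02  9.99290959e-01 -5.89618587e-05]
px [397. 211.] n 990 rect [483.7 -16.7] [23.6 20.8] 58.3 z [0.021 0.024 0.025]
px [328. 222.] n 939 rect [489.5 -58.4] [20.7 23.2] 41.0 z [0.021 0.024 0.025]
px [496. 222.] n 858 rect [492.6  44.8] [20.4 20. ] 2.7 z [0.02  0.023 0.024]
```

View pics/d.png

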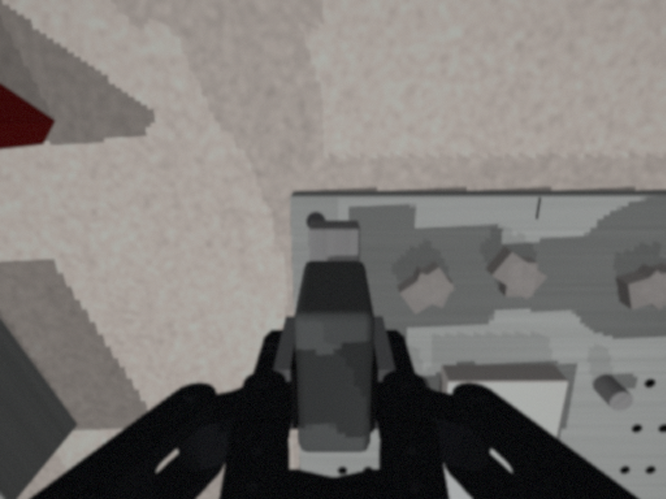

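The picture shows the foot (333,240) behind the first chip (428,288), with the other chips ahead at (518,272) and (640,287). The foot is clear of the tile. Lower and wipe.

Emit:
servo_tool --steps '[0, 0, 1, 0, 0, 0, 1, 0, 0, 1.9, 0, 0, 0, 1, 0, 0, 1.95, 0, 0, 0, 1, 0, 1, 1.95, 0, 0, 0, 1, 0, 2, 1.95, 0, 0, 0, 1, 0, 3, 1.95, 0, 0, 0, 1, 0, 4, 1.95, 0, 0, 0, 1, 0, 5, 1.95, 0, 0, 0, 1]'

```text
time: 4.65
position: [0.4919, -0.0521, 0.0408]
tcp_rot: [[-0.999, 0.038, -0.0], [0.038, 0.999, 0.0], [0.0, 0.0, -1.0]]
ft_force: [0.8, 0.2, -1.6]
gripper_width: 0.273
gripper_force: 79.0
```

Emit:
servo_tool --steps '[0, 1.2, 0, 0, 0, 0, 1, 0, 2.4, 0, 0, 0, 0, 1, 0, 3.6, 0, 0, 0, 0, 1, 0, 4.8, 0, 0, 0, 0, 1, 0, 6, 0, 0, 0, 0, 1, 0, 7.2, 0, 0, 0, 0, 1, 0, 8.4, 0, 0, 0, 0, 1, 0, 9.6, 0, 0, 0, 0, 1]'

```text
time: 5.45
position: [0.4956, 0.0437, 0.0408]
tcp_rot: [[-0.999, 0.038, -0.0], [0.038, 0.999, -0.0], [0.0, -0.0, -1.0]]
ft_force: [0.5, -0.3, -1.1]
gripper_width: 0.269
gripper_force: 79.0
```

Emit:
servo_tool --steps '[0, 0.8, 0, 0, 0, 0, 1, 0, 1.6, 0, 0, 0, 0, 1, 0, 2.4, 0, 0, 0, 0, 1, 0, 3.2, 0, 0, 0, 0, 1, 0, 4, 0, 0, 0, 0, 1, 0, 4.9, 0, 0, 0, 0, 1, 0, 5.8, 0, 0, 0, 0, 1, 0, 6.7, 0, 0, 0, 0, 1]'

```text
time: 6.25
position: [0.4982, 0.1104, 0.0408]
tcp_rot: [[-0.999, 0.038, -0.0], [0.038, 0.999, 0.0], [0.0, 0.0, -1.0]]
ft_force: [0.3, -0.8, -1.5]
gripper_width: 0.27
gripper_force: 79.0
```

```bash
python3 - <<'E'
from h import *
s=snap('wrist'); w=snap('side')
p=ctrl.sense(); print(p['position'],p['ft_force'])
a=cv2.resize(s['image'],(600,450)); b=cv2.resize(w['image'][180:280,200:300],(450,450),interpolation=cv2.INTER_CUBIC)
cv2.imwrite('pics/e.png',cv2.cvtColor(cv2.resize(np.hstack([a,b]),(798,342)),cv2.COLOR_RGB2BGR))
E
```

```text
[0.49812055 0.11114363 0.04080028] [-0.33147937  0.1771865  -1.66508181]
```

View pics/e.png

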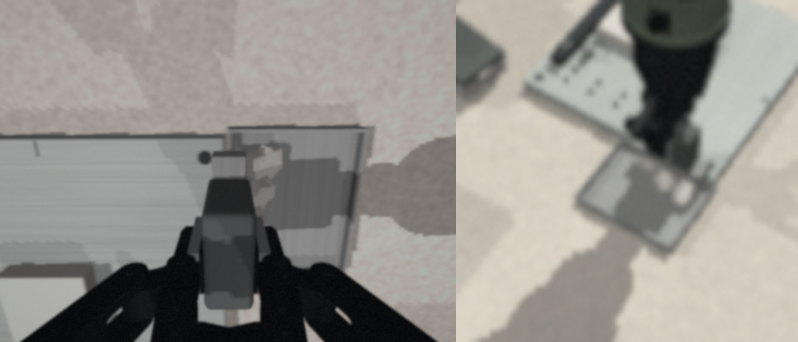

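Two chips show at (265,160), right behind the near tray wall. I'll lift and check the tray from above.

Emit:
servo_tool --steps '[0, 0, -2, 0, 0, 0, 1, 0, 0, -6, 0, 0, 0, 1, -0.5, 5, -9, 0, 0, 0, 1, -1, 10, -10, 0, 0, 0, 1, -2, 13, -10, 0, 0, 0, 1, -2, 14, -10, 0, 0, 0, 1, -2, 14, -10, 0, 0, 0, 1]'

```text
time: 7.05
position: [0.5231, 0.2499, 0.1405]
tcp_rot: [[-0.999, 0.037, -0.0], [0.037, 0.999, 0.0], [0.001, 0.0, -1.0]]
ft_force: [0.9, -0.3, -2.8]
gripper_width: 0.272
gripper_force: 79.0
```

```bash
python3 - <<'E'
from h import *
s=snap('wrist'); w=snap('side')
p=ctrl.sense(); print(p['position'],p['tcp_rot'][:,1])
a=cv2.resize(s['image'],(600,450)); b=cv2.resize(w['image'][190:270,210:290],(450,450),interpolation=cv2.INTER_CUBIC)
cv2.imwrite('pics/f.png',cv2.cvtColor(cv2.resize(np.hstack([a,b]),(798,342)),cv2.COLOR_RGB2BGR))
E
```

```text
[0.52343835 0.24733296 0.14046466] [ 0.03920824  0.99923013 -0.00136653]
```

View pics/f.png

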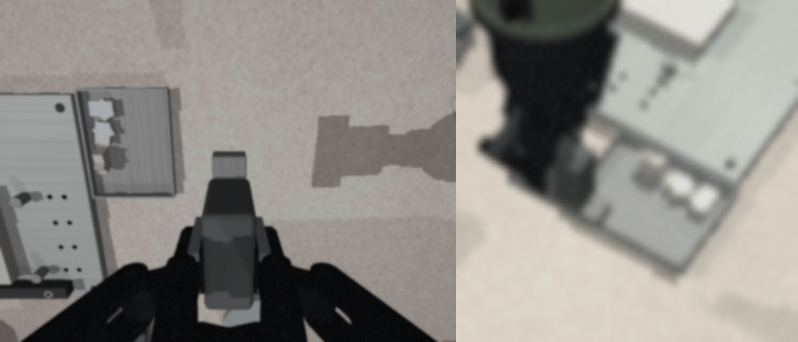

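All three chips lie in the tray, at (100,108), (103,133) and (100,160), and the strip is empty. I'll return the scraper to its place.

Emit:
servo_tool --steps '[-0.8, 4, 2, 0, 0, 3, 1, -1.46, 7.24, 5, 0, 0, 5.8, 1, -1.46, 7.24, 8, 0, 0, 5.8, 1, -1.46, 7.24, 10, 0, 0, 5.8, 1, -1.46, 7.24, 11, 0, 0, 5.8, 1, -1.46, 7.24, 11.3, 0, 0, 5.8, 1, -1.46, 7.24, 11.36, 0, 0, 5.8, 1]'

```text
time: 7.85
position: [0.5413, 0.3199, 0.0278]
tcp_rot: [[-0.99, 0.14, 0.0], [0.14, 0.99, 0.0], [-0.0, 0.0, -1.0]]
ft_force: [0.9, 0.5, -1.1]
gripper_width: 0.271
gripper_force: 79.2
```

Emit:
servo_tool --steps '[0, 0, 0.06, 0, 0, 0, 1, 0, 0, 0.12, 0, 0, 0, 1, 0, 0, 0.13, 0, 0, 0, 1, 0, 0, 0.13, 0, 0, 0, 0, 0, 0, 0.13, 0, 0, 0, -0.5, 0, 0, 0.13, 0, 0, 0, -0.5]'

```text
time: 8.45
position: [0.5409, 0.3206, 0.026]
tcp_rot: [[-0.99, 0.139, 0.0], [0.139, 0.99, 0.0], [-0.0, 0.0, -1.0]]
ft_force: [-0.6, 0.2, -0.3]
gripper_width: 0.746
gripper_force: 0.0
```

Emit:
servo_tool --steps '[0, 0, -4, 0, 0, 0, -0.6, 0, 0, -9, 0, 0, 0, -1, 0, -2, -14, 0, 0, 0, -1, -0.8, -7, -17, 0, 0, 0, -1, -1.4, -12, -17, 0, 0, -5, -1, -2, -17, -17, 0, 0, -11, -1, -2.6, -22, -17, 0, 0, -17, -1, -3.2, -27, -17, 0, 0, -22, -1]'

```text
time: 9.25
position: [0.5349, 0.0585, 0.1962]
tcp_rot: [[-0.969, -0.246, 0.001], [-0.246, 0.969, -0.0], [-0.0, -0.0, -1.0]]
ft_force: [1.6, 0.2, -1.1]
gripper_width: 1.0
gripper_force: 0.0
```

```bash
python3 - <<'E'
from h import *
w=snap('side'); print('scraper'); top(0.056,0.068,(0.45,0.65,0.25,0.42),s=w)
p=ctrl.sense(); print(p['position'],p['tcp_rot'])
E
```

```text
scraper
px [216. 261.] n 121 rect [538.1 323.5] [25.6 52. ] 81.4 z [0.057 0.06  0.064]
[0.53511331 0.04835542 0.19560758] [[-9.70184902e-01 -2.42364900e-01 -7.14315783e-04]
 [-2.42356818e-01  9.70169711e-01 -5.82267531e-03]
 [ 2.10421966e-03 -5.47595237e-03 -9.99982793e-01]]
```

Emit:
servo_tool --steps '[1.3, -4.8, 0, 0, 0, -5, -1, 2.6, -9.6, 0, 0, 0, -5, -1, 3.9, -14.4, 0, 0, 0, -5, -1, 5.2, -19.2, 0, 0, 0, -5, -1, 6.5, -24, 0, 0, 0, -5, -1, 7.7, -28.5, 0, 0, 0, -5, -1, 8.2, -30.7, 0, 0, 0, -5, -1, 8.2, -30.7, 0, 0, 0, -5, -1]'

```text
time: 10.1
position: [0.5292, -0.2606, 0.1954]
tcp_rot: [[-0.947, -0.321, -0.001], [-0.321, 0.947, -0.001], [0.001, -0.001, -1.0]]
ft_force: [0.2, 0.3, 0.5]
gripper_width: 1.001
gripper_force: 0.0
```

```bash
python3 - <<'E'
from h import *
s=top(0.048,0.062,(0.45,0.62,-0.36,-0.2))
p=ctrl.sense(); print(p['position'],p['tcp_rot'],p['joint_positions'].round(2))
E
```

```text
px [232. 167.] n 1835 rect [ 529.1 -284.5] [109.4  14.2] 19.0 z [0.054 0.056 0.057]
[ 0.52968001 -0.25811835  0.19558422] [[-9.46339536e-01 -3.23173907e-01 -3.28882507e-04]
 [-3.23173984e-01  9.46339543e-01  2.13231340e-04]
 [ 2.42323716e-04  3.08075517e-04 -9.99999923e-01]] [ 0.68  0.82 -0.6   1.47  0.51  1.01  1.86]
```

Emit:
servo_tool --steps '[0.5, -1.5, 3, 0, 0, 0, -1, 0.91, -2.48, 7, 0, 0, 0, -1, 0.91, -2.48, 11, 0, 0, 0, -1, 0.91, -2.48, 14.5, 0, 0, 0, -1, 0.91, -2.48, 16.5, 0, 0, 0, -1, 0.91, -2.48, 17.1, 0, 0, 0, -1, 0.91, -2.48, 17.1, 0, 0, 0, -1]'

```text
time: 10.85
position: [0.5297, -0.2826, 0.0249]
tcp_rot: [[-0.945, -0.326, -0.0], [-0.326, 0.945, 0.001], [0.0, 0.001, -1.0]]
ft_force: [1.0, -0.5, 0.4]
gripper_width: 0.994
gripper_force: 0.0
```

Emit:
servo_tool --steps '[0, 0, 0, 0, 0, 0, 0, 0, 0, 0, 0, 0, 0, 0.5, 0, 0, 0, 0, 0, 0, 1, 0, 0, 0, 0, 0, 0, 1, 0, 0, 0, 0, 0, 0, 1, 0, 0, 0, 0, 0, 0, 1, 0, 0, 0, 0, 0, 0, 1]' --newtons 60

```text
time: 11.55
position: [0.5295, -0.2838, 0.0253]
tcp_rot: [[-0.946, -0.325, 0.0], [-0.325, 0.946, -0.0], [-0.0, -0.0, -1.0]]
ft_force: [-0.7, -0.1, 6.1]
gripper_width: 0.159
gripper_force: 59.4
```

Emit:
servo_tool --steps '[0, 0, -3, 0, 0, 0, 1, 0, 0, -7, 0, 0, 0, 1, -1, 2, -11, 0, 0, 0, 1, -3, 6.3, -12, 0, 0, 5, 1, -5, 10.5, -12, 0, 0, 10, 1, -7, 14.7, -12, 0, 0, 15, 1, -9, 18.9, -12, 0, 0, 20, 1, -11, 23.1, -12, 0, 0, 21.2, 1]'

```text
time: 12.35
position: [0.5581, -0.0276, 0.145]
tcp_rot: [[-0.999, 0.042, -0.0], [0.042, 0.999, -0.0], [0.0, -0.0, -1.0]]
ft_force: [1.5, 0.4, -0.9]
gripper_width: 0.152
gripper_force: 58.9
```

Emit:
servo_tool --steps '[0, 0, 0, 0, 0, 0, 1, 0, 0, 0, 0, 0, 0, 1]'

```text
time: 12.55
position: [0.5581, -0.0287, 0.1448]
tcp_rot: [[-0.999, 0.036, -0.0], [0.036, 0.999, -0.0], [0.0, -0.0, -1.0]]
ft_force: [-0.8, -0.4, -1.9]
gripper_width: 0.15
gripper_force: 59.1
```

```bash
cat >> h.py <<'E'
O=np.array([.5612,-.01085]); th=np.radians(-2.2); X=np.array([np.cos(th),np.sin(th)]); Y=np.array([-np.sin(th),np.cos(th)])
def car(p): d=np.array(p)[:2]-O; return np.round([d@X*1000,d@Y*1000],1)
def goto(cx,cy,yaw=None):
    p=ctrl.sense(); T=p['tcp_rot']; w=O+X*cx/1000+Y*cy/1000; d=w-p['position'][:2]
    print('at',p['position'].round(4),'car',car(p['position']),'yawY',np.degrees(np.arctan2(T[1,1],T[0,1])).round(2),'shift cm x,y',round(d@T[:2,0]*100,2),round(d@T[:2,1]*100,2),'f',p['ft_force'].round(1))
E
python3 - <<'E'
from h import *
goto(2,33)
E
```

```text
at [ 0.5581 -0.0287  0.1448] car [ -2.4 -18. ] yawY 87.92 shift cm x,y -0.45 5.1 f [-0.8 -0.4 -1.9]
```

Emit:
servo_tool --steps '[-0.45, 4, 2, 0, 0, 0, 1, -0.45, 5.1, 5, 0, 0, 0, 1, -0.45, 5.1, 7.5, 0, 0, 0, 1, -0.45, 5.1, 8.2, 0, 0, 0, 1, -0.45, 5.1, 8.2, 0, 0, 0, 1, -0.45, 5.1, 8.2, 0, 0, 0, 1]'

```text
time: 13.15
position: [0.5651, 0.0205, 0.0639]
tcp_rot: [[-0.999, 0.04, 0.001], [0.04, 0.999, -0.0], [-0.001, -0.0, -1.0]]
ft_force: [0.4, -0.5, -2.2]
gripper_width: 0.154
gripper_force: 59.2
```

```bash
python3 - <<'E'
from h import *
goto(2,33)
s=snap('wrist'); save(s,'pics/g.png',scale=1.4)
print('spacer top');top(0.085,0.097,(0.45,0.7,-0.05,0.1),40,s=s)
print('tile/pins');top(0.0265,0.033,(0.45,0.7,-0.1,0.1),40,s=s)
E
```

```text
at [0.5651 0.0205 0.0639] car [ 2.7 31.5] yawY 87.73 shift cm x,y 0.07 0.15 f [ 0.4 -0.5 -2.2]
spacer top
px [257. 260.] n 7860 rect [556.7  21.5] [39.  93.8] 72.5 z [0.089 0.094 0.095]
tile/pins
px [187. 234.] n 9092 rect [576.4 -20.2] [58.7 81.7] 88.0 z [0.029 0.03  0.031]
px [121. 205.] n 322 rect [546.7 -59.9] [11.7 11.3] 2.0 z [0.028 0.03  0.031]
px [287. 204.] n 306 rect [550.2  39.6] [11.4 11.5] 73.9 z [0.028 0.03  0.031]
px [238. 349.] n 126 rect [659.5   3.5] [ 4.4 15.5] 87.0 z [0.028 0.029 0.03 ]
px [275. 349.] n 127 rect [660.1  29.7] [ 4.4 15.6] 88.7 z [0.028 0.03  0.031]
px [142. 351.] n 78 rect [657.7 -64.6] [ 2.7 18.6] 41.3 z [0.029 0.03  0.031]
```

View pics/g.png

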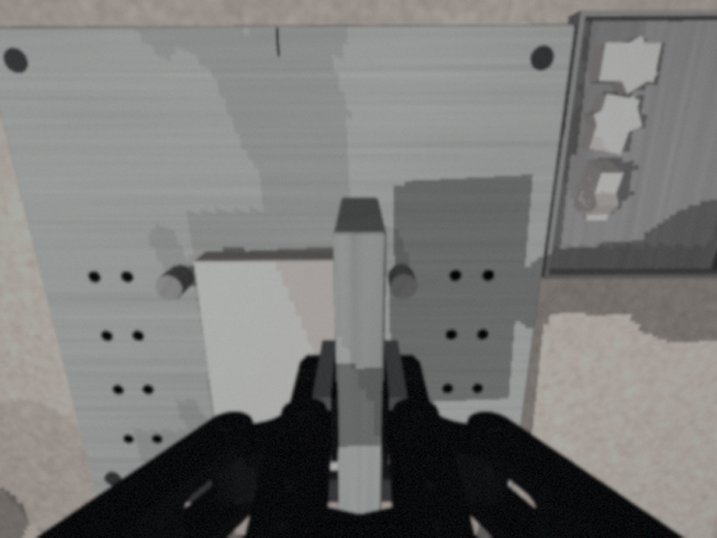

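The picture shows the spacer over the gap: its front end is at (360,232), the tile's left edge lies underneath, and the left front pin is at (403,283). I'll check its centre line against the gap.

```bash
python3 - <<'E'
from h import *
s=snap('wrist'); P=cloud(s); m=(P[...,2]>.0915)&(P[...,2]<.0965)&(P[...,0]<.540)&(P[...,0]>.45)
q=P[m]; c=(q[:,:2]-O)@np.stack([X,Y]).T*1000
print(c.min(0),c.max(0)); 
for a in (-50,-40,-30,-25): 
    k=abs(c[:,0]-a)<3; print(a,np.percentile(c[k,1],[2,98]).round(1) if k.sum()>5 else None)
m=(P[...,2]>.0275)&(P[...,2]<.0315)&(P[...,0]<.66)&(P[...,0]>.5)&(P[...,1]<.03)&(P[...,1]>-.052)
c=(P[m][:,:2]-O)@np.stack([X,Y]).T*1000
print('tile',np.percentile(c,[.5,99.5],axis=0).round(1))
for a in (-20,0,20,35):
    k=abs(c[:,0]-a)<3; print(a,np.percentile(c[k,1],[1,99]).round(1) if k.sum()>5 else None)
E
```

```text
[-52.88988161  24.62396902] [-22.18351044  38.68778102]
-50 [25.  38.4]
-40 [24.8 38.3]
-30 [25.  38.4]
-25 [24.8 38.5]
tile [[-24.6 -37.5]
 [ 94.1  20.4]]
-20 [-37.3  19.7]
0 [-37.1  19.8]
20 [-37.4  12.8]
35 [-37.2   1.1]
```

Emit:
servo_tool --steps '[0, 0.14, 0, 0, 0, 0, 1, 0, 0.14, 0.8, 0, 0, 0, 1, 0, 0.14, 1.6, 0, 0, 0, 1, 0, 0.14, 2.2, 0, 0, 0, 1, 0, 0.14, 2.4, 0, 0, 0, 1, 0, 0.14, 2.4, 0, 0, 0, 1]'

```text
time: 13.85
position: [0.5644, 0.0227, 0.0392]
tcp_rot: [[-0.999, 0.038, -0.001], [0.038, 0.999, -0.001], [0.001, -0.001, -1.0]]
ft_force: [-7.8, -0.3, 19.8]
gripper_width: 0.151
gripper_force: 62.3
```

Emit:
servo_tool --steps '[0, 0, -0.07, 0, 0, 0, 1, 0, 0, -0.07, 0, 0, 0, 1]'

```text
time: 14.05
position: [0.5646, 0.0228, 0.0393]
tcp_rot: [[-0.999, 0.038, -0.0], [0.038, 0.999, 0.0], [0.0, -0.0, -1.0]]
ft_force: [-1.4, -0.2, -1.0]
gripper_width: 0.153
gripper_force: 59.4
```

```bash
python3 - <<'E'
from h import *
goto(32.4,33)
E
```

```text
at [0.5646 0.0228 0.0393] car [ 2.2 33.7] yawY 87.8 shift cm x,y -3.02 -0.07 f [-1.4 -0.2 -1. ]
```

Emit:
servo_tool --steps '[-0.5, -0.05, 0, 0, 0, 0, 1, -1, -0.05, 0, 0, 0, 0, 1, -1.5, -0.05, 0, 0, 0, 0, 1, -2, -0.05, 0, 0, 0, 0, 1, -2.4, -0.05, 0, 0, 0, 0, 1, -2.7, -0.05, 0, 0, 0, 0, 1, -2.8, -0.05, 0, 0, 0, 0, 1, -2.8, -0.05, 0, 0, 0, 0, 1]'

```text
time: 14.85
position: [0.5927, 0.0212, 0.0395]
tcp_rot: [[-0.999, 0.038, -0.0], [0.038, 0.999, 0.0], [0.0, 0.0, -1.0]]
ft_force: [0.8, 0.4, -1.9]
gripper_width: 0.152
gripper_force: 59.3
```

```bash
python3 - <<'E'
from h import *
goto(32.4,33)
s=snap('wrist'); P=cloud(s)
def rng(n,m,pc=(1,99)): 
    c=(P[m][:,:2]-O)@np.stack([X,Y]).T*1000; print(n,len(c),np.percentile(c,pc,axis=0).round(1).tolist() if len(c) else '')
z=P[...,2]; C=(P[...,:2]-O)@np.stack([X,Y]).T*1000
rng('spacer',(z>.066)&(z<.072)&(C[...,0]<0)&(C[...,0]>-60))
rng('tile',(z>.0275)&(z<.0315)&(C[...,0]<80)&(C[...,0]>-40)&(C[...,1]<25)&(C[...,1]>-43))
rng('spacer far',(z>.066)&(z<.072)&(C[...,0]>60)&(C[...,0]<100)&(C[...,1]>20)&(C[...,1]<45))
E
```

```text
at [0.5927 0.0212 0.0395] car [30.2 33.2] yawY 87.8 shift cm x,y -0.22 -0.02 f [ 0.8  0.4 -1.9]
spacer 2413 [[-25.3, 26.4], [-0.3, 40.0]]
tile 15986 [[-24.3, -37.2], [62.0, 21.2]]
spacer far 457 [[60.1, 26.6], [69.2, 39.8]]
```

Emit:
servo_tool --steps '[-0.12, 0, 0, 0, 0, 0, 1, -0.24, 0, 0, 0, 0, 0, 1, -0.24, 0, 0, 0, 0, 0, 1, -0.24, 0, 0, 0, 0, 0, 0.6, -0.24, 0, 0, 0, 0, 0, 0.4, -0.24, 0, 0, 0, 0, 0, 0, -0.24, 0, 0, 0, 0, 0, 0]'

```text
time: 15.6
position: [0.5951, 0.0211, 0.0396]
tcp_rot: [[-0.999, 0.038, 0.0], [0.038, 0.999, -0.0], [-0.0, -0.0, -1.0]]
ft_force: [-0.4, -0.3, -0.2]
gripper_width: 0.501
gripper_force: 0.0
```

Emit:
servo_tool --steps '[0, 0, -1, 0, 0, 0, 0, 0, 0, -3, 0, 0, 0, 0, 0, 0, -6, 0, 0, 0, 0, 0, 0, -10, 0, 0, 0, 0, 0, 0, -14, 0, 0, 0, 0, 0, 0, -14, 0, 0, 0, 0, 0, 0, -14, 0, 0, 0, 0]'

```text
time: 16.3
position: [0.5952, 0.021, 0.1808]
tcp_rot: [[-0.999, 0.038, 0.001], [0.038, 0.999, -0.0], [-0.001, 0.0, -1.0]]
ft_force: [-0.2, 0.4, 0.6]
gripper_width: 0.5
gripper_force: 0.0
```

```bash
python3 - <<'E'
from h import *
goto(31,-70)
s=snap('wrist'); P=cloud(s)
z=P[...,2]; C=(P[...,:2]-O)@np.stack([X,Y]).T*1000
def rng(n,m,pc=(1,99)): 
    c=C[m]; print(n,len(c),np.percentile(c,pc,axis=0).round(1).tolist() if len(c) else '', cv2.minAreaRect(c.astype(np.float32)) if len(c)>3 else '')
rng('spacer',(z>.064)&(z<.073)&(C[...,0]<100)&(C[...,0]>-60)&(C[...,1]>15)&(C[...,1]<50))
rng('tile',(z>.0275)&(z<.0315)&(C[...,0]<87)&(C[...,0]>-40)&(C[...,1]<25)&(C[...,1]>-43))
rng('stop',(z>.0275)&(z<.0315)&(C[...,0]>88)&(C[...,0]<115)&(abs(C[...,1])<90))
E
```

```text
at [0.5952 0.021  0.1808] car [32.8 33.2] yawY 87.8 shift cm x,y 0.18 -10.32 f [-0.2  0.4  0.6]
spacer 2083 [[-21.8, 26.3], [85.2, 39.9]] ((32.18751525878906, 33.14064407348633), (109.48220825195312, 13.95815658569336), 0.1390199214220047)
tile 6955 [[-23.5, -37.3], [84.3, 21.4]] ((30.71558380126953, -8.126798629760742), (110.37701416015625, 60.233211517333984), 0.289534330368042)
stop 1899 [[90.4, -77.7], [105.7, 78.5]] ((98.10215759277344, 0.13140106201171875), (15.838295936584473, 159.65072631835938), 0.212578684091568)
```

Spacer is in place: far end about 3 mm from the stop, tile unmoved at (30.7, -8.1). Next: shut the fingers, turn 90° and go beside the tile on the right.

Emit:
servo_tool --steps '[0.18, -2, 0, 0, 0, 8.5, 0, 0.18, -5, 0, 0, 0, 17, 1, 0.18, -8, 0, 0, 0, 25, 1, 0.18, -9.8, 0, 0, 0, 34, 1, 0.18, -9.8, 0, 0, 0, 42, 1, 0.18, -9.8, 0, 0, 0, 50, 1, 0.18, -9.8, 0, 0, 0, 58, 1, 0.18, -9.8, 0, 0, 0, 66, 1]' --newtons 100

```text
time: 17.15
position: [0.589, -0.0768, 0.1786]
tcp_rot: [[-0.366, 0.931, -0.002], [0.931, 0.366, 0.0], [0.001, -0.002, -1.0]]
ft_force: [0.4, 0.3, 0.1]
gripper_width: -0.0
gripper_force: 0.0
```

Emit:
servo_tool --steps '[0, 0, 2, 0, 0, 8, 1, 0, 0, 4, 0, 0, 16, 1, 0, 0, 6, 0, 0, 24, 1, 0, 0, 6, 0, 0, 24, 1, 0, 0, 6, 0, 0, 24, 1]'

```text
time: 17.65
position: [0.5893, -0.0767, 0.1195]
tcp_rot: [[0.034, 0.999, -0.001], [0.999, -0.034, -0.0], [-0.0, -0.001, -1.0]]
ft_force: [-0.4, -0.2, 1.0]
gripper_width: -0.002
gripper_force: 0.0
```

```bash
python3 - <<'E'
from h import *
goto(31.5,-64); print(ctrl.sense()['gripper_width'])
E
```

```text
at [ 0.5893 -0.0767  0.1195] car [ 30.6 -64.7] yawY -1.95 shift cm x,y 0.07 0.09 f [-0.4 -0.2  1. ]
-0.0016048839617353984
```

Emit:
servo_tool --steps '[0, 0.09, 3, 0, 0, 0.25, 1, 0, 0.09, 6, 0, 0, 0.25, 1, 0, 0.09, 8.5, 0, 0, 0.25, 1, 0, 0.09, 9.7, 0, 0, 0.25, 1, 0, 0.09, 10, 0, 0, 0.25, 1, 0, 0.09, 10, 0, 0, 0.25, 1]'

```text
time: 18.25
position: [0.5908, -0.0769, 0.0204]
tcp_rot: [[0.042, 0.999, 0.001], [0.999, -0.042, 0.0], [0.0, 0.001, -1.0]]
ft_force: [0.1, 0.4, 0.6]
gripper_width: 0.001
gripper_force: 0.0
```

Emit:
servo_tool --steps '[0.3, 0, 0, 0, 0, 0, 1, 0.6, 0, 0, 0, 0, 0, 1, 0.8, 0, 0, 0, 0, 0, 1, 1, 0, 0, 0, 0, 0, 1, 1.2, 0, 0, 0, 0, 0, 1, 1.3, 0, 0, 0, 0, 0, 1]'

```text
time: 18.85
position: [0.5909, -0.0636, 0.0196]
tcp_rot: [[0.043, 0.999, -0.0], [0.999, -0.043, 0.0], [0.0, -0.0, -1.0]]
ft_force: [-0.6, 1.0, -0.6]
gripper_width: 0.001
gripper_force: 0.0
```

```bash
python3 - <<'E'
from h import *
goto(31.5,-41)
E
```

```text
at [ 0.5909 -0.0636  0.0196] car [ 31.7 -51.5] yawY -2.44 shift cm x,y 1.05 -0.03 f [-0.6  1.  -0.6]
```

Emit:
servo_tool --steps '[0.1, -0.02, 0, 0, 0, 0, 1, 0.2, -0.02, 0, 0, 0, 0, 1, 0.3, -0.02, 0, 0, 0, 0, 1, 0.4, -0.02, 0, 0, 0, 0, 1, 0.5, -0.02, 0, 0, 0, 0, 1, 0.6, -0.02, 0, 0, 0, 0, 1, 0.7, -0.02, 0, 0, 0, 0, 1, 0.8, -0.02, 0, 0, 0, 0, 1]'

```text
time: 19.65
position: [0.5911, -0.0559, 0.0195]
tcp_rot: [[0.043, 0.999, -0.0], [0.999, -0.043, -0.0], [-0.0, -0.0, -1.0]]
ft_force: [-1.5, -2.9, 0.0]
gripper_width: 0.003
gripper_force: 1.2
```

Emit:
servo_tool --steps '[0.05, 0, 0, 0, 0, 0, 1, 0.1, 0, 0, 0, 0, 0, 1, 0.15, 0, 0, 0, 0, 0, 1, 0.2, 0, 0, 0, 0, 0, 1, 0.24, 0, 0, 0, 0, 0, 1]'

```text
time: 20.15
position: [0.5912, -0.0534, 0.0196]
tcp_rot: [[0.043, 0.999, -0.0], [0.999, -0.043, -0.0], [-0.0, -0.0, -1.0]]
ft_force: [0.4, -2.7, -0.5]
gripper_width: 0.001
gripper_force: 1.1
```

Emit:
servo_tool --steps '[0.03, 0, 0, 0, 0, 0, 1, 0.06, 0, 0, 0, 0, 0, 1, 0.09, 0, 0, 0, 0, 0, 1, 0.12, 0, 0, 0, 0, 0, 1]'

```text
time: 20.55
position: [0.5913, -0.0527, 0.0196]
tcp_rot: [[0.043, 0.999, 0.0], [0.999, -0.043, -0.001], [-0.001, 0.0, -1.0]]
ft_force: [0.5, -6.4, -0.7]
gripper_width: 0.002
gripper_force: 3.1
```

Emit:
servo_tool --steps '[0.03, 0, 0, 0, 0, 0, 1, 0.05, 0, 0, 0, 0, 0, 1, 0.05, 0, 0, 0, 0, 0, 1]'

```text
time: 20.85
position: [0.5913, -0.0526, 0.0196]
tcp_rot: [[0.043, 0.999, 0.0], [0.999, -0.043, -0.001], [-0.001, 0.0, -1.0]]
ft_force: [0.6, -7.5, -0.3]
gripper_width: -0.005
gripper_force: 3.8
```

```bash
cat > chk.py <<'E'
from h import *
goto(31.5,-41)
s=snap('wrist'); P=cloud(s)
z=P[...,2]; C=(P[...,:2]-O)@np.stack([X,Y]).T*1000
def rng(n,m,pc=(1,99)): 
    c=C[m]; r=cv2.minAreaRect(c.astype(np.float32)) if len(c)>3 else 0
    print(n,len(c),np.percentile(c,pc,axis=0).round(1).tolist() if len(c) else '', r)
rng('spacer',(z>.064)&(z<.073)&(C[...,0]<100)&(C[...,0]>-60)&(C[...,1]>15)&(C[...,1]<60))
rng('tile',(z>.0275)&(z<.0315)&(C[...,0]<87)&(C[...,0]>-40)&(C[...,1]<31)&(C[...,1]>-43))
save(s,'pics/z.png',scale=1.3)
E
python3 chk.py
```

```text
at [ 0.5913 -0.0526  0.0196] car [ 31.7 -40.6] yawY -2.48 shift cm x,y -0.04 -0.02 f [ 0.6 -7.5 -0.3]
spacer 19563 [[-21.1, 30.5], [85.6, 44.2]] ((32.31974792480469, 37.21068572998047), (110.47110748291016, 14.160560607910156), 0.10946797579526901)
tile 28970 [[-23.0, -29.2], [83.9, 24.4]] ((30.43991470336914, -4.695064544677734), (59.408782958984375, 110.37992858886719), 89.99739074707031)
```

Emit:
servo_tool --steps '[0.04, 0, 0, 0, 0, 0, 1, 0.08, 0, 0, 0, 0, 0, 1, 0.12, 0, 0, 0, 0, 0, 1, 0.12, 0, 0, 0, 0, 0, 1]'

```text
time: 21.3
position: [0.5913, -0.0525, 0.0196]
tcp_rot: [[0.044, 0.999, 0.0], [0.999, -0.044, -0.002], [-0.002, 0.0, -1.0]]
ft_force: [0.1, -13.6, -0.3]
gripper_width: 0.001
gripper_force: 6.5
```

Emit:
servo_tool --steps '[0.06, 0, 0, 0, 0, 0, 1, 0.12, 0, 0, 0, 0, 0, 1, 0.18, 0, 0, 0, 0, 0, 1, 0.2, 0, 0, 0, 0, 0, 1, 0.2, 0, 0, 0, 0, 0, 1, 0.2, 0, 0, 0, 0, 0, 1]'

```text
time: 21.9
position: [0.5913, -0.0524, 0.0197]
tcp_rot: [[0.045, 0.999, 0.0], [0.999, -0.045, -0.005], [-0.005, 0.0, -1.0]]
ft_force: [0.7, -22.2, -0.4]
gripper_width: -0.002
gripper_force: 11.1
```

```bash
python3 chk.py
```

```text
at [ 0.5913 -0.0524  0.0197] car [ 31.7 -40.3] yawY -2.6 shift cm x,y -0.07 -0.02 f [  0.7 -22.2  -0.4]
spacer 19553 [[-21.1, 30.7], [85.6, 44.3]] ((32.26226806640625, 37.36963653564453), (110.23489379882812, 14.15796184539795), 0.1259273886680603)
tile 28739 [[-23.0, -29.1], [83.9, 24.2]] ((30.341033935546875, -4.718730926513672), (59.28132629394531, 110.47370910644531), 89.95114135742188)
```

View pics/z.png

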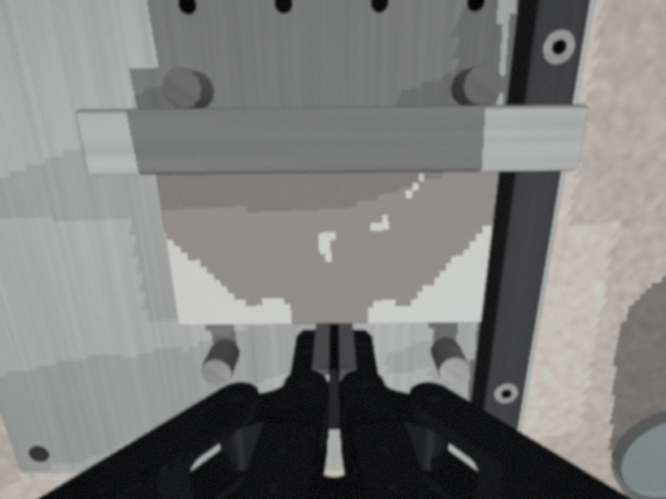

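The picture shows the spacer (330,138) against both left pins at (185,88) and (480,85). The tile is tight against it, with the fingers pushing at (333,340) between the right pins at about 22 N. Handing in.

```bash
python3 -c "
from workcell import ctrl
print(ctrl.finish_job())"
```

```text
the job is handed in; nothing more can be done
None
```

The job is handed in: all three chips are in the tray, the scraper is back on the bench, the spacer stands alongside the tile about 3 mm from the rear stop, and the arm was holding tile, spacer and pins together with about 22 N at 22 s.

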